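# Gauge a clip and point out its bin

### The job

Gauge the clip that lies in the channel of the length gauge: with the fingertips, gently push the gauge's slide by its red tab until the clip is held snugly between slide and fixed anvil, so that the needle stands in the blue field (long clip) or the yellow field (short clip), and leave the slide there. Then point down at the parts bin of that colour for whoever puts the clip away: bring the fingertips just above the middle of that bin, a few centimetres over its rim and without touching it, hold them still there for two seconds and finish while still pointing. Grasp and lift nothing, and leave the clips, the bins and the other things on the bench untouched.

Things in the scene. Friction and masses are not known exactly. Their poses are not given: they have to be found in the camera images.
- length_gauge: clip length gauge on a grey L-shaped base, 12 mm high, fixed to the bench. Origin on the bench; own z up, own +y along the channel from the red tab to the fixed anvil, own +x from channel to dial. In this frame, mm: base x -63 to 77, y -118 to 118; channel along y at x -31, between rails 15 apart whose tops are 19 above the bench. Only the red tab stands higher than 33 above the bench
- gauge_anvil (a point): middle of the foot of the fixed anvil's face, on the channel floor, 12 mm above the bench (gauge x -31, y 55 mm). The clip to gauge lies in the channel between slide and anvil, its centre 25 to 38 mm from this point; the small tray with the waiting clips is on the other side of the anvil (gauge y 66 to 117 mm)
- slide_tab (a point): middle of the outer (gauge -y) face of the slide's upright red tab: the face to push on, 36 mm above the bench. The tab is 24 mm wide along the gauge's x, 7 mm thick, reaches from 22 to 50 mm above the bench and moves with the slide. Outside it, over the channel, nothing stands higher than 19 mm above the bench. Pushing along the gauge's +y closes the slide on the clip
- gauge_slide (a joint): slide travel in m, 0 open, growing along the gauge's +y, at most 0.06; starts at 0 to 0.008. Gap from slide to anvil = 0.075 minus this: it stops at about 0.036 to 0.038 on a long clip, 0.048 to 0.049 on a short one. Moves against about 1.5 N of friction and stays where left; once the clip is held it is rigid, and a push above 30 N counts as forcing it
- gauge_dial (a point): centre of the gauge's round white dial, 75 mm across, 22 mm above the bench. Its red needle is geared to the slide (83 rad per m, clockwise seen from above) and stands in the blue field when the slide has closed on a long clip, in the yellow field on a short one
- clip_a: black plastic clip, a small bar with an upright at each end: 37 mm long (its own y), 12 mm wide, 14 mm high, about 12 g; a long clip, which belongs in the blue bin. Origin at the centre of its underside. One of the four clips lies in the gauge's channel, lengthwise, the other three wait in the gauge's tray; which one varies
- clip_b: black plastic clip, a small bar with an upright at each end: 26 mm long (its own y), 12 mm wide, 14 mm high, about 12 g; a short clip, which belongs in the yellow bin. Origin at the centre of its underside. One of the four clips lies in the gauge's channel, lengthwise, the other three wait in the gauge's tray; which one varies
- clip_c: black plastic clip, a small bar with an upright at each end: 39 mm long (its own y), 12 mm wide, 14 mm high, about 12 g; a long clip, which belongs in the blue bin. Origin at the centre of its underside. One of the four clips lies in the gauge's channel, lengthwise, the other three wait in the gauge's tray; which one varies
- clip_d: black plastic clip, a small bar with an upright at each end: 27 mm long (its own y), 12 mm wide, 14 mm high, about 12 g; a short clip, which belongs in the yellow bin. Origin at the centre of its underside. One of the four clips lies in the gauge's channel, lengthwise, the other three wait in the gauge's tray; which one varies
- blue_bin: open blue parts bin with long clips, 103 x 110 mm, rim 61 mm above the bench (one side lower, 41 mm); stays put. Origin at the centre of its underside, on the bench. The two bins stand behind the gauge and may have changed places
- yellow_bin: open yellow parts bin with short clips, 100 x 110 mm, rim 59 mm above the bench (one side lower, 39 mm); stays put. Origin at the centre of its underside, on the bench
- cutters: flush cutters with blue handles, 62 x 140 x 16 mm, lying; origin at the centre of the underside; leave alone
- marker: felt marker with a blue cap, 14 x 131 x 14 mm, lying; origin at the centre of the underside; leave alone
- glue_bottle: white glue bottle with red nozzle, 42 mm across, 119 mm high, standing behind the bins; origin at the centre of the underside; leave alone
- tape: roll of white tape, 72 mm across, 20 mm high, lying flat; origin at the centre of the underside; leave alone
- caliper: digital caliper, 68 x 232 x 13 mm, lying to the right of the gauge; origin at the centre of the underside; leave alone
- blade_a: black vent blade, 37 x 96 x 15 mm, lying at the right; origin at the centre of the underside; leave alone
- blade_b: black vent blade, 48 x 120 x 20 mm, lying at the back; origin at the centre of the underside; leave alone

How it is judged:
On the way, in this order (a step that is already met when the one before it is completed fails the run):
1. the slide has closed on the clip in the channel (within 2 mm) and the clip lies against the anvil (((horizontal distance between clip_a and gauge_anvil below 0.026 m and value of joint gauge_slide above 0.0358 m) or (horizontal distance between clip_b and gauge_anvil below 0.026 m and value of joint gauge_slide above 0.047 m) or (horizontal distance between clip_c and gauge_anvil below 0.026 m and value of joint gauge_slide above 0.034 m) or (horizontal distance between clip_d and gauge_anvil below 0.026 m and value of joint gauge_slide above 0.046 m))), for 0.3 s.
2. the fingertips point at the bin of the colour the needle shows, just above its middle, for a second and a half (((((horizontal distance between clip_a and gauge_anvil below 0.026 m and value of joint gauge_slide above 0.0358 m) or (horizontal distance between clip_c and gauge_anvil below 0.026 m and value of joint gauge_slide above 0.034 m)) and (horizontal distance between the grasp point and blue_bin below 0.028 m and height (world z) of the grasp point between 0.082 and 0.165 m)) or (((horizontal distance between clip_b and gauge_anvil below 0.026 m and value of joint gauge_slide above 0.047 m) or (horizontal distance between clip_d and gauge_anvil below 0.026 m and value of joint gauge_slide above 0.046 m)) and (horizontal distance between the grasp point and yellow_bin below 0.028 m and height (world z) of the grasp point between 0.082 and 0.165 m)))), for 1.5 s.
At the end, for the whole second after the job is handed in: The gauge is closed on the clip (gap within 2 mm, clip against the anvil); the fingertips, touching nothing, point at the blue bin (long clip) or yellow bin (short clip): within 28 mm of its middle seen from above, tips from just above the rim to about 85 mm over it; clips at rest (((((horizontal distance between clip_a and gauge_anvil below 0.026 m and value of joint gauge_slide above 0.0358 m) or (horizontal distance between clip_c and gauge_anvil below 0.026 m and value of joint gauge_slide above 0.034 m)) and (horizontal distance between the grasp point and blue_bin below 0.028 m and height (world z) of the grasp point between 0.082 and 0.165 m)) or (((horizontal distance between clip_b and gauge_anvil below 0.026 m and value of joint gauge_slide above 0.047 m) or (horizontal distance between clip_d and gauge_anvil below 0.026 m and value of joint gauge_slide above 0.046 m)) and (horizontal distance between the grasp point and yellow_bin below 0.028 m and height (world z) of the grasp point between 0.082 and 0.165 m))) and linear speed of each of clip_a, clip_b, clip_c, clip_d below 0.02 m/s).
It fails at once if a clip is lifted (height (world z) of any of clip_a, clip_b, clip_c, clip_d above 0.03 m).
It fails at once if the robot touches a clip (contact force between any of the fingers, the arm and clip_a above 1 N or contact force between any of the fingers, the arm and clip_b above 1 N or contact force between any of the fingers, the arm and clip_c above 1 N or contact force between any of the fingers, the arm and clip_d above 1 N).
It fails at once if the robot touches a bin (contact force between any of the fingers, the arm and blue_bin above 1 N or contact force between any of the fingers, the arm and yellow_bin above 1 N).
It fails at once if the gauge is forced (more than 30 N) (contact force between the fingers and length_gauge above 30 N).
It fails at once if another thing on the bench is pushed away or lifted (more than 15 mm) (distance of any of cutters, marker, glue_bottle, tape, caliper, blade_a, blade_b from where it was at the start of the episode above 0.015 m).
It also fails if it takes over 51 s, if anything falls off the work surface, if the arm or the gripper's body presses on something with over 40 N, if the wrist force passes 120 N, or if a joint passes its speed limit or range.

### The arm

A 6-joint arm with a two-finger parallel gripper is mounted at the origin on a cart in front of the work surface, level with it; the furniture and walls round the work are solid. World frame = base frame: x ahead of the robot, y to its left, z up, the work surface at z = 0. Lengths are in m, angles in rad, forces in N, time in s.
With the tool pointing down it reaches from about 0.35 to 0.725 m from the base axis. Payload 4.3 kg.
Tool frame: the origin (TCP) lies on the centre line of the jaws, within the pads' length; the fingertips stand 8 mm ahead of it and the grasp point (between the pads) lies 11 mm behind it (r.nose_length is the distance from the TCP to the fingertips, in m); z points along the fingers, y is the direction in which the jaws open and shut (so a half turn about z gives the same grasp; the last joint's range is limited). The gripper opens to 85 mm and grips with 20 to 120 N. Pads are 22 mm wide; open, the fingers measure 114 mm over their backs; the gripper's body (76 mm by 85 mm) begins 54 mm behind the grasp point. The pads swing forward as they close: fully open they stand 13 mm farther back than shut.
Start: joints at [-1.315, 0.377, 0.081, 1.274, 0, 1.46], TCP at [0.206, -0.537, 0.239] pointing down, gripper open.
Joint ranges: [-2.72, 2.72], [-0.84, 1.66], [-1.02, 1.22], [-1.77, 2.12], [-1.37, 1.28], [-3.14, 3.14]. Speed limits (rad/s): [2.57, 2.57, 3.14, 3.14, 3.14, 3.14].

### API

Orientations are given as a rotation vector (axis times angle).
In Python, from bench import r gives the robot as it stands. The module is installed in compiled form; this text tells all that it offers.
- The arm moves only by the tool servo_tool, never from a script. Its argument "series" is a list of rows, each a list of 6 numbers: the shift along the tool's x, y, z in mm, then the turn, a rotation vector about the tool's x, y, z in rad. In form: [[tx, ty, tz, wx, wy, wz], ...]. A call has 1 to 8 rows; each row is the pose to reach, as a shift and turn from the pose commanded when the call began, along the tool's axes at that moment; what a row does not reach only later rows make up. A row lasts 1/12 s, in which the tool goes at most 41.7 mm and 7.16 degrees, less where a joint would pass 70% of its speed; a pose out of reach is approached as far as the arm can. A call with a gripper value outside its range is refused whole. "jaw" is the gripper's target within -1 to 1 (fully open at 1, half-way at 0, shut at -1), set as the call begins (left out, the last holds). The fingers move at their own pace and stop on an object; "squeeze" is the grip in N (left out, the last holds). Time passes only in rows, so rows that repeat a pose let the fingers close. It gives the time, the measured TCP pose, the force and the opening at its end, in the units of the state.
- r.observe(): the state, without advancing time (a new reading comes with each control period).
- r.capture(name): name is "scene" or "top" or "wrist"; returns a dict with "img" (420x560x3 uint8, blue, green, red), "K" (3x3 intrinsics, pixels), "distortion" ([k1, k2, p1, p2, k3] as OpenCV has them; the pictures are not rectified), "origin" and "attitude" of the camera in the world; the wrist camera has in their place "hand_eye" (4x4, takes a point from camera to tool coordinates, whose origin is the TCP and whose axes are the flange's). Camera axes: x right, y up, looking along -z (the intrinsics and any distortion apply to the point x, -y, -z); pixel columns grow to the right and rows downward; lengths in m; the calibration is good to about 2 mm. A picture is of the moment at which its call begins: read the wrist's pose just before it. There is no depth.
- r.job_done(): hands the job in, once; it reports no verdict.
Trained networks look in the newest picture that a camera, given by its name, has taken for a name from the list of things; names that differ only in an ending like _2 or _b are one class to them, and where a whole thing is asked for, a point or a joint stands for the part that bears it (a point fixed in the world has none). Each returns a list of dicts, best first, with "confidence" (0 to 1); they miss things now and then, are a little off and sometimes report something else, mostly with a low value. They report only what shows in the picture. A call takes as long as a camera call.
- r.look_for(camera, thing): "at" ([row, column] as shares, 0 to 1, of the picture: columns of its width, rows of its height, amid what is visible of it).
- r.mark_of(camera, thing): "at" ([row, column] as shares, 0 to 1, of the picture: columns of its width, rows of its height: a listed point, or the origin of a listed thing).
The state is a dict: "t": time; "qpos": joint angles; "qvel": joint speeds; "tau": joint torques, N m; "position": TCP position; "tool_rot": TCP orientation; "ft_force": force on the tool from outside, world axes, zero at the start; "wrist_torque": the same for the moment, N m; "gripper_width": finger opening in m.
Only numpy, scipy, OpenCV 4.12 (cv2) and the standard library are available. Lean on these libraries where they do the work, as an engineer would, in place of code of your own. Each camera call takes 0.05 s, during which the arm holds its last target.

## Working session

There is one attempt and no reset: what is moved stays moved. The work goes in short steps, Python scripts to look and compute and a tool call to move; the robot and the scene stay as the last step left them, time stands still between calls to the robot, and variables do not carry over. Pictures are saved under pics/ and viewed, and the job is handed in when it is done.

Besides the shell and the picture viewer there is one more tool, called as name(argument=value, ...), one argument or row to a line, values as JSON. servo_tool: Moves the arm, as the interface text tells. Its arguments: {"type":"object","properties":{"series":{"type":"array"},"jaw":{"type":"number"},"squeeze":{"type":"number"}},"required":["series"]}

```bash
mkdir -p pics
cat > h.py <<'E'
from bench import r
import numpy as np, cv2
from scipy.spatial.transform import Rotation as R
def att(a):
    a=np.array(a,float)
    if a.shape==(3,3): return a
    return R.from_rotvec(a).as_matrix() if a.size==3 else R.from_quat(a).as_matrix()
def campose(c,s=None):
    if 'hand_eye' in c:
        T=np.eye(4);T[:3,:3]=R.from_rotvec(s['tool_rot']).as_matrix();T[:3,3]=s['position']
        X=T@np.array(c['hand_eye']);return X[:3,3],X[:3,:3]
    return np.array(c['origin']),att(c['attitude'])
def ray(c,px,s=None):
    o,A=campose(c,s)
    u=cv2.undistortPoints(np.array([[px]],float),np.array(c['K']),np.array(c['distortion']))[0,0]
    return o,A@np.array([u[0],-u[1],-1.])
def at_z(c,px,z,s=None):
    o,d=ray(c,px,s);return o+d*(z-o[2])/d[2]
def px_of(at): return (at[1]*560,at[0]*420)
E
python3 - <<'E'
from h import *
s=r.observe();print({k:np.round(v,3).tolist() for k,v in s.items()}, r.nose_length)
H={'length_gauge':0,'gauge_anvil':.012,'slide_tab':.036,'gauge_dial':.022,'blue_bin':0,'yellow_bin':0,'glue_bottle':0,'caliper':0,'clip_a':.012}
for n in ['scene','top','wrist']:
    c=r.capture(n);cv2.imwrite(f'pics/{n}0.png',c['img'])
    if n=='scene':print(c['attitude'])
    print(n,np.round(campose(c,s)[0],3))
    for t,z in H.items():
        for m in r.mark_of(n,t)[:4]:
            print(t,round(m['confidence'],2),np.round(px_of(m['at'])),np.round(at_z(c,px_of(m['at']),z,s),4))
E
```

```text
{'t': 0.0, 'qpos': [-1.315, 0.378, 0.08, 1.274, 0.0, 1.46], 'qvel': [-0.0, -0.0, 0.0, 0.001, 0.0, -0.001], 'tau': [0.0, -46.36, 26.988, 0.021, 0.0, 0.0], 'position': [0.206, -0.536, 0.238], 'tool_rot': [-3.087, -0.571, 0.0], 'ft_force': [-0.211, -0.383, 0.266], 'wrist_torque': [0.04, 0.039, -0.022], 'gripper_width': 0.085} 0.008
[ 0.2421022  -1.09569818 -2.46350073]
scene [0.246 0.439 0.763]
length_gauge 0.57 [312. 234.] [ 0.4993 -0.2626  0.    ]
gauge_anvil 0.94 [309. 250.] [ 0.4808 -0.1992  0.012 ]
slide_tab 0.53 [354. 219.] [ 0.4137 -0.3291  0.036 ]
blue_bin 0.91 [203. 309.] [ 0.6184  0.0573 -0.    ]
blue_bin 0.19 [360. 185.] [ 0.4559 -0.5137  0.    ]
yellow_bin 0.69 [241. 252.] [ 0.6314 -0.1245  0.    ]
glue_bottle 0.91 [185. 248.] [ 0.7611 -0.0711 -0.    ]
caliper 0.78 [356. 186.] [ 0.4636 -0.5037  0.    ]
clip_a 0.57 [313. 236.] [ 0.4908 -0.2459  0.012 ]
clip_a 0.56 [318. 244.] [ 0.4697 -0.2293  0.012 ]
clip_a 0.51 [305. 262.] [ 0.4745 -0.1577  0.012 ]
clip_a 0.49 [299. 258.] [ 0.4923 -0.164   0.012 ]
top [ 0.427 -0.235  1.084]
length_gauge 0.76 [291. 259.] [ 0.4865 -0.2627  0.    ]
gauge_anvil 0.79 [265. 263.] [ 0.4762 -0.2045  0.012 ]
slide_tab 0.58 [317. 286.] [ 0.4259 -0.3214  0.036 ]
gauge_dial 0.86 [316. 255.] [ 0.4951 -0.3177  0.022 ]
blue_bin 0.84 [162. 199.] [0.6186 0.0431 0.    ]
yellow_bin 0.83 [233. 197.] [ 0.6273 -0.1253  0.    ]
yellow_bin 0.69 [214. 135.] [ 0.7772 -0.0723  0.    ]
yellow_bin 0.26 [247. 253.] [ 0.498  -0.1626  0.    ]
glue_bottle 0.72 [213. 139.] [ 0.7671 -0.0708  0.    ]
glue_bottle 0.43 [275. 266.] [ 0.4696 -0.2265  0.    ]
caliper 0.86 [407. 274.] [ 0.4582 -0.5317  0.    ]
clip_a 0.62 [274. 266.] [ 0.4684 -0.2248  0.012 ]
clip_a 0.62 [251. 250.] [ 0.5034 -0.1716  0.012 ]
clip_a 0.55 [246. 254.] [ 0.4947 -0.1597  0.012 ]
clip_a 0.53 [243. 261.] [ 0.4798 -0.1544  0.012 ]
wrist [ 0.284 -0.506  0.373]
```

Run:
```python
import cv2
for n in['scene','top']:
    a=cv2.imread(f'pics/{n}0.png');cv2.imwrite(f'pics/{n}0b.png',cv2.resize(a,(784,588),interpolation=cv2.INTER_CUBIC))
a=cv2.imread('pics/top0.png')[170:320,220:420];cv2.imwrite('pics/top0c.png',cv2.resize(a,(800,600),interpolation=cv2.INTER_CUBIC))
```

```text
(no output)
```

View pics/scene0b.png

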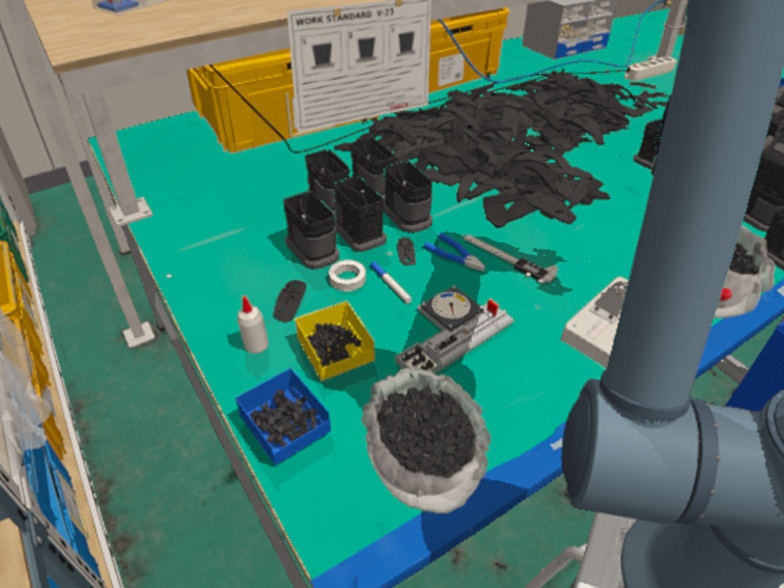

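View pics/top0b.png

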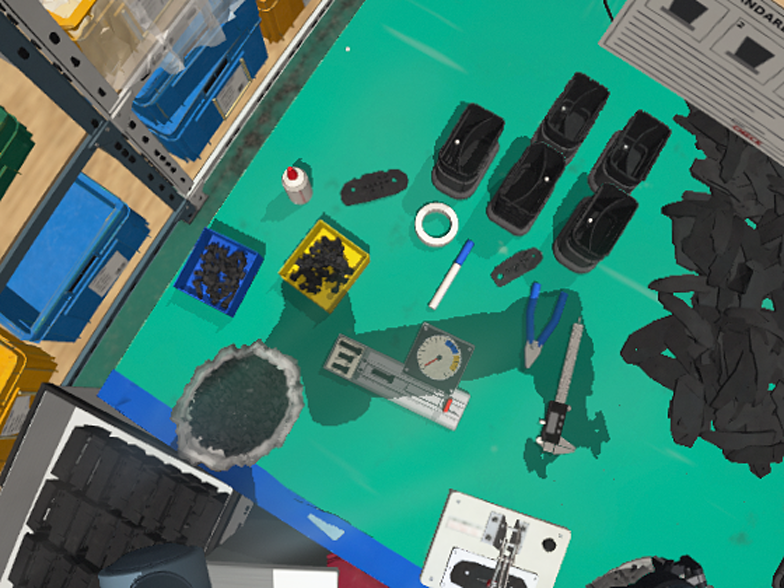

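View pics/top0c.png

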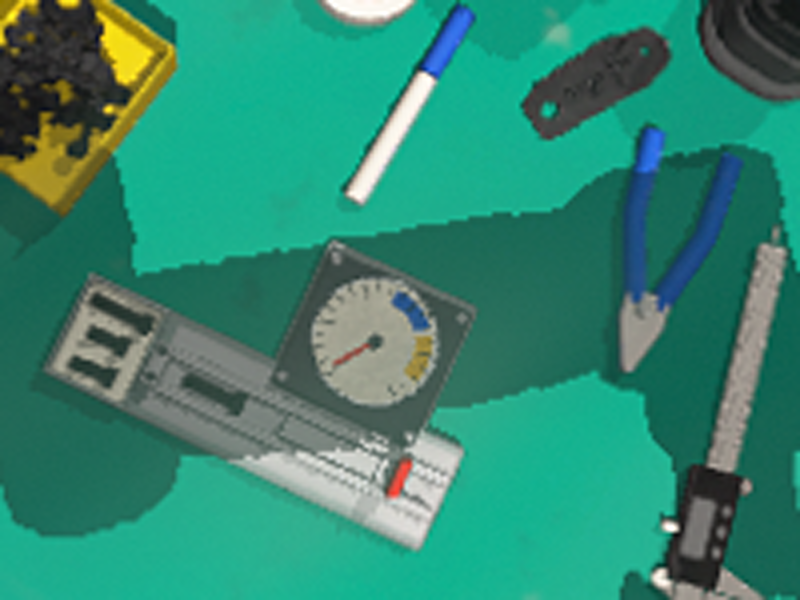

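Run:
```python
from h import *
c=r.capture('top');s=r.observe()
f=lambda x,y,z:at_z(c,(x/4+220-.4,y/4+170-.4),z)
P={'nw':(45,370,.012),'ne':(92,275,.012),'se':(462,450,.012),'s':(420,550,.012),'dial':(375,342,.022),'tabtop':(400,478,.05),'tabA':(407,461,.05),'tabB':(393,494,.05),'clip':(215,393,.026),'c1':(183,378,.026),'c2':(245,410,.026)}
W={k:f(*v) for k,v in P.items()}
for k,v in W.items():print(k,np.round(v,4))
d=(W['nw']-W['s']);print('yaw of gauge y',np.degrees(np.arctan2(d[1],d[0])),np.linalg.norm(d));d=(W['ne']-W['se']);print(np.degrees(np.arctan2(d[1],d[0])),np.linalg.norm(d))
# rigid fit from networks+corners
G=np.array([[-63,118],[-63,-118],[44.5*0+14,55*0-0]])
print(np.linalg.norm(W['c1']-W['c2']))
print(R.from_rotvec(s['tool_rot']).as_matrix().round(3))
w=r.capture('wrist');print(np.round(w['hand_eye'],3))
```

```text
nw [ 0.4756 -0.1271  0.012 ]
ne [ 0.5303 -0.1518  0.012 ]
se [ 0.4365 -0.3638  0.012 ]
s [ 0.3801 -0.3409  0.012 ]
dial [ 0.4957 -0.3128  0.022 ]
tabtop [ 0.4203 -0.3256  0.05  ]
tabA [ 0.4296 -0.3293  0.05  ]
tabB [ 0.4116 -0.322   0.05  ]
clip [ 0.4648 -0.2238  0.026 ]
c1 [ 0.4727 -0.2058  0.026 ]
c2 [ 0.4558 -0.2408  0.026 ]
yaw of gauge y 65.92141492523399 0.23411291836724796
66.10696137899365 0.23177600998283926
0.038864115132823174
[[ 0.934  0.358  0.   ]
 [ 0.358 -0.934 -0.   ]
 [-0.     0.    -1.   ]]
[[-0.001  0.945  0.327  0.085]
 [ 1.     0.     0.    -0.   ]
 [ 0.     0.327 -0.945 -0.134]
 [ 0.     0.     0.     1.   ]]
```

View pics/wrist0.png

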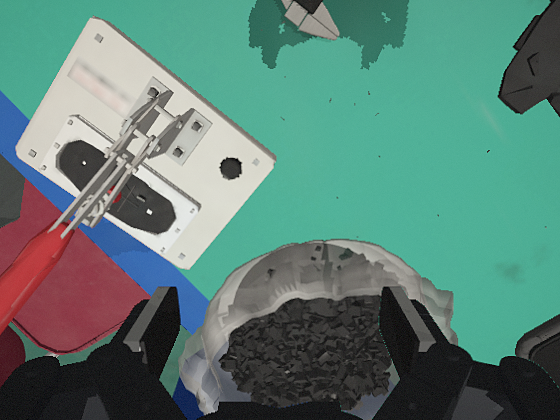

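servo_tool(
  series=[
    [30,-10,5,0,0,-0.098],
    [60,-20,10,0,0,-0.196],
    [90,-30,20,0,0,-0.294],
    [120,-40,35,0,0,-0.392],
    [150,-50,50,0,0,-0.49],
    [180,-60,70,0,0,-0.588],
    [210,-70,85,0,0,-0.687],
    [238,-80,100,0,0,-0.785],
  ],
  jaw=-1,
  squeeze=20,
)

```text
t: 2.27
position: [0.4004, -0.3758, 0.1385]
tool_rot: [2.631, 1.716, 0.0]
ft_force: [-0.4, -0.2, -0.4]
gripper_width: -0.0002
```

servo_tool(
  series=[
    [0,0,0,0,0,0],
    [0,0,0,0,0,0],
    [0,0,0,0,0,0],
    [0,0,0,0,0,0],
  ],
)

```text
t: 2.6
position: [0.3991, -0.3785, 0.1402]
tool_rot: [2.636, 1.706, -0.0]
ft_force: [-0.5, -0.1, 0.7]
gripper_width: -0.0001
```

Run:
```python
from h import *
s=r.observe();print({k:np.round(v,3).tolist() for k,v in s.items()})
for n in ['scene','top','wrist']:
    c=r.capture(n);cv2.imwrite(f'pics/{n}1.png',c['img'])
    for t,z in {'slide_tab':.036,'gauge_anvil':.012,'gauge_dial':.022}.items():
        for m in r.mark_of(n,t)[:2]:
            print(n,t,round(m['confidence'],2),np.round(px_of(m['at'])),np.round(at_z(c,px_of(m['at']),z,s),4))
a=cv2.imread('pics/scene1.png')[150:300,250:450];cv2.imwrite('pics/scene1c.png',cv2.resize(a,(800,600),interpolation=cv2.INTER_CUBIC))
```

```text
{'t': 2.6, 'qpos': [-0.874, 0.374, -0.186, 1.009, -0.0, 1.119], 'qvel': [-0.01, -0.005, 0.002, 0.0, 0.001, -0.0], 'tau': [0.619, -44.121, 25.011, 0.029, 0.024, 0.002], 'position': [0.399, -0.378, 0.14], 'tool_rot': [2.636, 1.706, -0.0], 'ft_force': [-0.518, -0.097, 0.708], 'wrist_torque': [0.045, -0.014, -0.04], 'gripper_width': -0.0}
scene slide_tab 0.78 [350. 219.] [ 0.4243 -0.3248  0.036 ]
scene gauge_anvil 0.61 [310. 250.] [ 0.4791 -0.2014  0.012 ]
scene gauge_dial 0.93 [319. 218.] [ 0.5    -0.3062  0.022 ]
scene gauge_dial 0.66 [278. 202.] [ 0.6242 -0.3096  0.022 ]
top slide_tab 0.68 [318. 290.] [ 0.4193 -0.3231  0.036 ]
top slide_tab 0.37 [249. 254.] [ 0.4936 -0.1699  0.036 ]
top gauge_anvil 0.59 [260. 264.] [ 0.4743 -0.1939  0.012 ]
top gauge_anvil 0.49 [211. 137.] [ 0.7691 -0.0671  0.012 ]
top gauge_dial 0.93 [313. 256.] [ 0.493  -0.3132  0.022 ]
wrist slide_tab 0.7 [278. 143.] [ 0.4207 -0.3291  0.036 ]
wrist gauge_dial 0.55 [374.  73.] [ 0.4969 -0.3148  0.022 ]
```

View pics/wrist1.png

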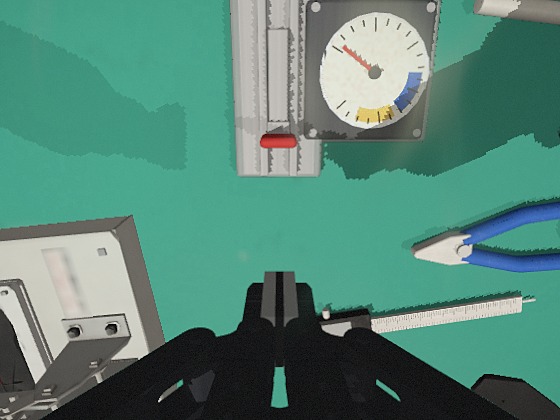

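View pics/scene1c.png

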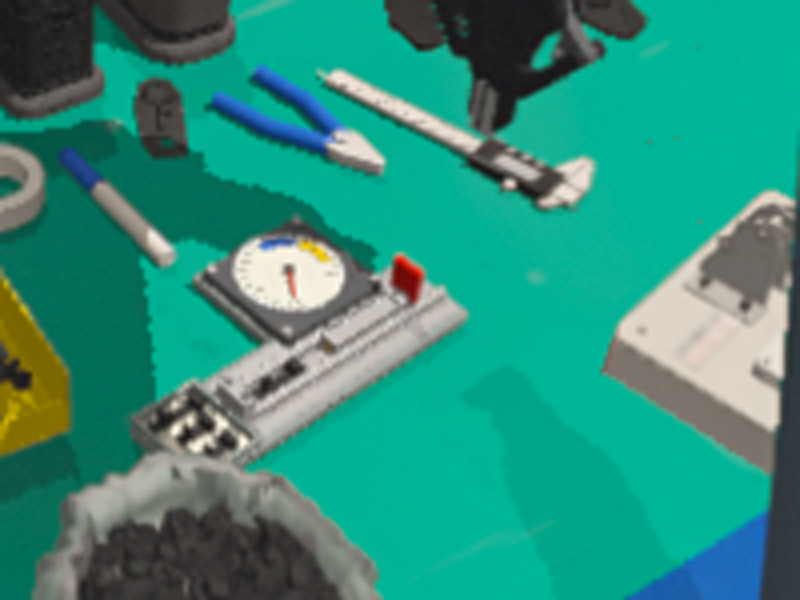

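View pics/top1.png

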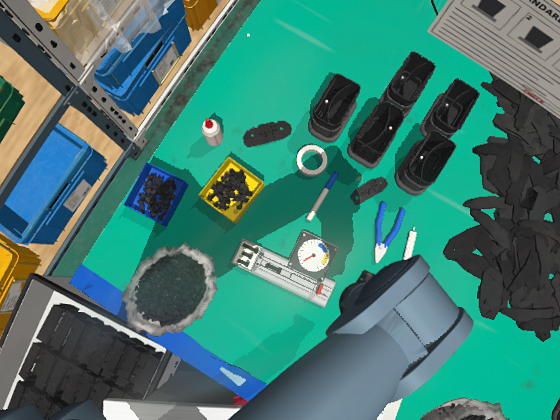

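servo_tool(
  series=[
    [0,0,20,0,0,0],
    [0,0,45,0,0,0],
    [0,0,70,0,0,0],
    [0,0,90,0,0,0],
    [0,0,100,0,0,0],
    [0,0,100,0,0,0],
    [0,0,100,0,0,0],
    [0,0,100,0,0,0],
  ],
)

```text
t: 3.87
position: [0.4001, -0.378, 0.0406]
tool_rot: [2.634, 1.708, 0.0]
ft_force: [0.3, -0.5, 0.8]
gripper_width: -0.0002
```

Run:
```python
from h import *
s=r.observe();print({k:np.round(v,3).tolist() for k,v in s.items()})
c=r.capture('wrist');cv2.imwrite('pics/wrist2.png',c['img'])
for m in r.mark_of('wrist','slide_tab')[:2]: print(m['confidence'],px_of(m['at']),at_z(c,px_of(m['at']),.036,s))
T=R.from_rotvec(s['tool_rot']).as_matrix();print(T.round(3), T.T@(np.array([.4207,-.3291,.036])-s['position']))
```

```text
{'t': 3.867, 'qpos': [-0.872, 0.469, -0.325, 0.775, -0.0, 1.118], 'qvel': [-0.001, -0.008, 0.008, 0.0, -0.0, -0.001], 'tau': [0.017, -45.162, 21.714, 0.066, -0.0, 0.0], 'position': [0.4, -0.378, 0.041], 'tool_rot': [2.634, 1.708, 0.0], 'ft_force': [0.328, -0.538, 0.844], 'wrist_torque': [0.013, 0.063, -0.044], 'gripper_width': -0.0}
0.88 (275.408, 178.584) [ 0.42010137 -0.32917578  0.036     ]
[[ 0.408  0.913  0.001]
 [ 0.913 -0.408 -0.002]
 [-0.001  0.002 -1.   ]] [ 0.05309183 -0.00116354  0.00454396]
```

View pics/wrist2.png

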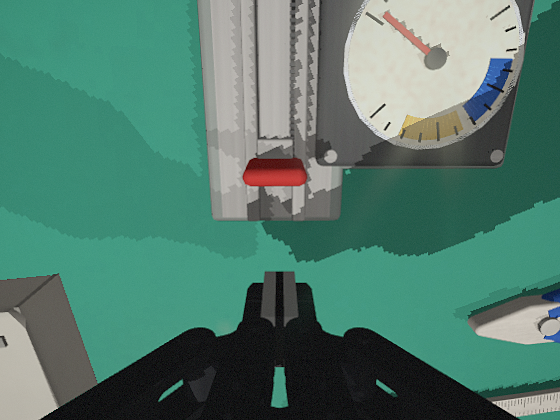

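servo_tool(
  series=[
    [10,-0.5,0,0,0,0],
    [20,-1,0,0,0,0],
    [30,-1,0,0,0,0],
    [36,-1,0,0,0,0],
    [40,-1,0,0,0,0],
    [43,-1,0,0,0,0],
    [46,-1,0,0,0,0],
    [46,-1,0,0,0,0],
  ],
)

```text
t: 4.63
position: [0.4174, -0.3343, 0.0393]
tool_rot: [-2.635, -1.71, -0.0]
ft_force: [0.9, 0.3, -0.5]
gripper_width: 0.0001
```

servo_tool(
  series=[
    [2,0,0,0,0,0],
    [4,0,0,0,0,0],
    [6,0,0,0,0,0],
    [8,0,0,0,0,0],
    [10,0,0,0,0,0],
    [12,0,0,0,0,0],
    [12,0,0,0,0,0],
    [12,0,0,0,0,0],
  ],
)

```text
t: 5.3
position: [0.4223, -0.3234, 0.0393]
tool_rot: [-2.635, -1.71, -0.001]
ft_force: [0.3, -0.5, -0.3]
gripper_width: -0.0
```

Run:
```python
from h import *
s=r.observe();print(s['position'],s['ft_force'])
c=r.capture('wrist');cv2.imwrite('pics/wrist3.png',c['img'])
```

```text
[ 0.42230451 -0.3233835   0.03929076] [ 0.33166182 -0.45290107 -0.28578399]
```

View pics/wrist3.png

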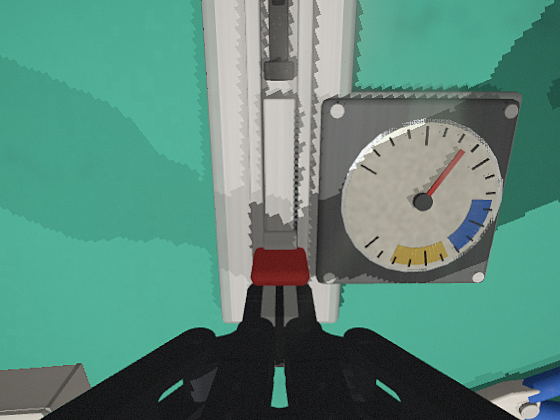

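servo_tool(
  series=[
    [2,0,0,0,0,0],
    [4,0,0,0,0,0],
    [6,0,0,0,0,0],
    [8,0,0,0,0,0],
    [10,0,0,0,0,0],
    [11,0,0,0,0,0],
    [11,0,0,0,0,0],
    [11,0,0,0,0,0],
  ],
)

```text
t: 6.02
position: [0.4267, -0.3134, 0.0393]
tool_rot: [-2.635, -1.71, -0.001]
ft_force: [-0.3, -0.4, -0.6]
gripper_width: -0.0
```

Run:
```python
from h import *
s=r.observe();print(s['position'],s['ft_force'])
c=r.capture('wrist');cv2.imwrite('pics/wrist4.png',c['img'])
```

```text
[ 0.42670887 -0.31337183  0.03929236] [-0.2916345  -0.42470867 -0.62889914]
```

View pics/wrist4.png

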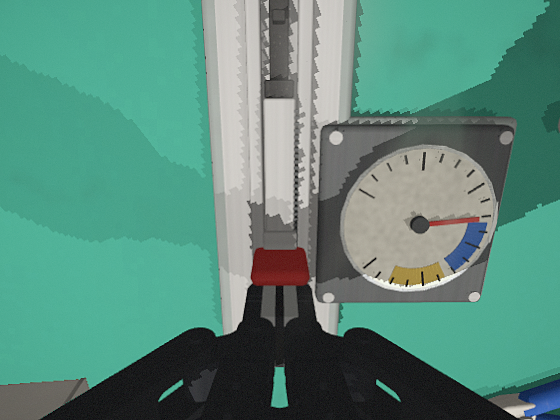

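servo_tool(
  series=[
    [1,0,0,0,0,0],
    [2,0,0,0,0,0],
    [3,0,0,0,0,0],
    [4,0,0,0,0,0],
    [4,0,0,0,0,0],
    [4,0,0,0,0,0],
  ],
)

```text
t: 6.57
position: [0.4282, -0.3099, 0.0393]
tool_rot: [-2.636, -1.71, -0.0]
ft_force: [-1.2, -0.1, 0.0]
gripper_width: -0.0003
```

servo_tool(
  series=[
    [0.5,0,0,0,0,0],
    [1,0,0,0,0,0],
    [1,0,0,0,0,0],
    [1,0,0,0,0,0],
  ],
)

```text
t: 6.9
position: [0.4286, -0.3092, 0.0393]
tool_rot: [2.636, 1.71, -0.0]
ft_force: [-1.6, -0.6, 0.6]
gripper_width: 0.0001
```

Run:
```python
from h import *
s=r.observe();print(s['position'],s['ft_force'])
c=r.capture('wrist');cv2.imwrite('pics/wrist5.png',c['img'])
```

```text
[ 0.42857247 -0.30915584  0.03931961] [-1.58003085 -0.63857221  0.58306484]
```

View pics/wrist5.png

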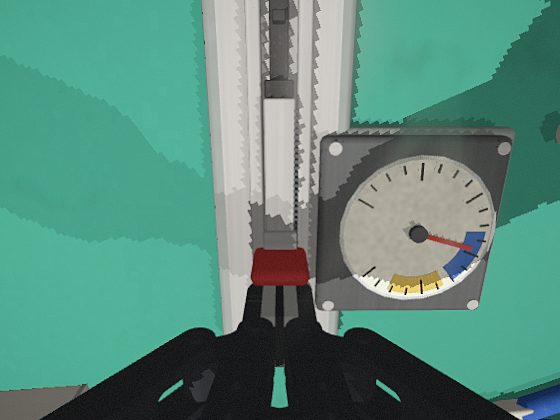

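servo_tool(
  series=[
    [0.5,0,0,0,0,0],
    [1,0,0,0,0,0],
    [1,0,0,0,0,0],
    [1,0,0,0,0,0],
  ],
)

```text
t: 7.28
position: [0.429, -0.3082, 0.0393]
tool_rot: [-2.636, -1.71, -0.0]
ft_force: [-1.5, -1.6, 0.4]
gripper_width: -0.0002
```

servo_tool(
  series=[
    [0.5,0,0,0,0,0],
    [1,0,0,0,0,0],
    [1,0,0,0,0,0],
    [1,0,0,0,0,0],
  ],
)

```text
t: 7.62
position: [0.4294, -0.3073, 0.0393]
tool_rot: [2.636, 1.71, 0.0]
ft_force: [-1.1, -1.0, 0.3]
gripper_width: -0.0005
```

Run:
```python
from h import *
s=r.observe();print(s['position'],s['ft_force'])
for n in['wrist','top','scene']:
    c=r.capture(n);cv2.imwrite(f'pics/{n}6.png',c['img'])
a=cv2.imread('pics/scene6.png')[200:275,280:380];cv2.imwrite('pics/scene6c.png',cv2.resize(a,(800,600),interpolation=cv2.INTER_CUBIC))
```

```text
[ 0.42944168 -0.30727053  0.03930713] [-1.07931448 -0.97825774  0.25613143]
```

View pics/wrist6.png

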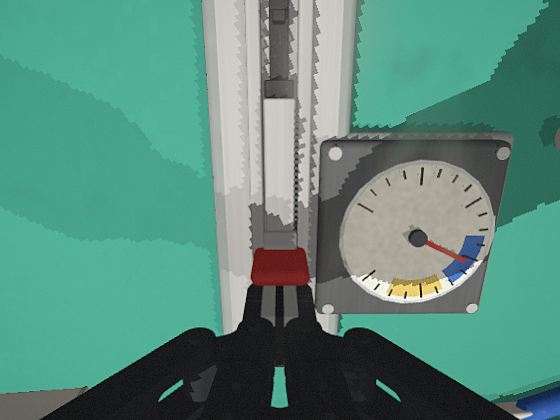

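View pics/scene6c.png

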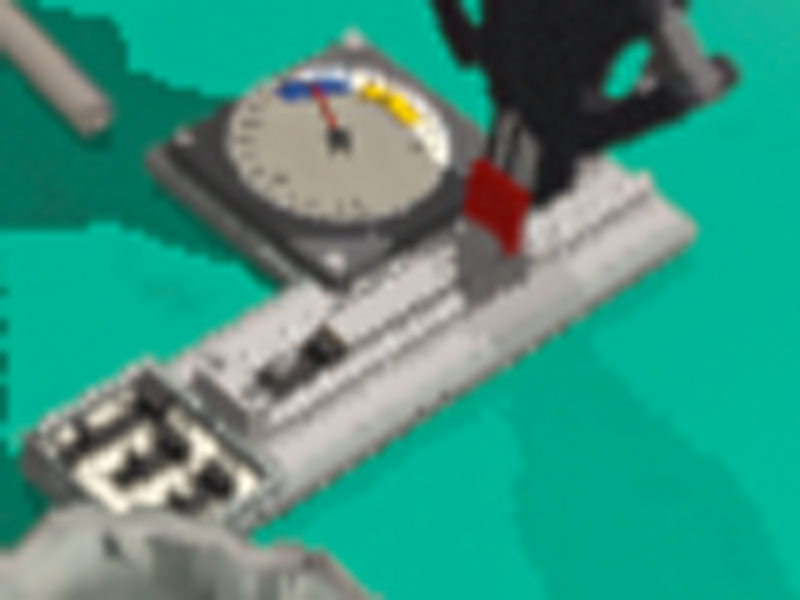

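servo_tool(
  series=[
    [0.5,0,0,0,0,0],
    [0.5,0,0,0,0,0],
    [0.5,0,0,0,0,0],
  ],
)

```text
t: 8.02
position: [0.4296, -0.3069, 0.0393]
tool_rot: [2.636, 1.71, -0.0]
ft_force: [-0.7, -1.9, -0.1]
gripper_width: 0.0002
```

servo_tool(
  series=[
    [0.5,0,0,0,0,0],
    [0.5,0,0,0,0,0],
    [0.5,0,0,0,0,0],
  ],
)

```text
t: 8.27
position: [0.4298, -0.3064, 0.0393]
tool_rot: [2.636, 1.71, -0.0]
ft_force: [-0.3, -1.4, -0.6]
gripper_width: -0.0004
```

servo_tool(
  series=[
    [0.5,0,0,0,0,0],
    [0.5,0,0,0,0,0],
    [0.5,0,0,0,0,0],
  ],
)

```text
t: 8.52
position: [0.4299, -0.3063, 0.0393]
tool_rot: [2.635, 1.709, -0.001]
ft_force: [-2.9, -3.5, -0.1]
gripper_width: -0.0003
```

servo_tool(
  series=[
    [0.5,0,0,0,0,0],
    [0.5,0,0,0,0,0],
    [0.5,0,0,0,0,0],
  ],
)

```text
t: 8.77
position: [0.4299, -0.3062, 0.0393]
tool_rot: [2.635, 1.709, -0.002]
ft_force: [-3.1, -3.8, -0.2]
gripper_width: -0.0003
```

Run:
```python
from h import *
s=r.observe();print(s['position'],s['ft_force'])
for n in['wrist','top','scene']:
    c=r.capture(n);cv2.imwrite(f'pics/{n}7.png',c['img'])
a=cv2.imread('pics/scene7.png')[200:275,280:380];cv2.imwrite('pics/scene7c.png',cv2.resize(a,(800,600),interpolation=cv2.INTER_CUBIC))
```

```text
[ 0.42989273 -0.30623705  0.03933981] [-3.09791263 -3.80469273 -0.18045149]
```

View pics/wrist7.png

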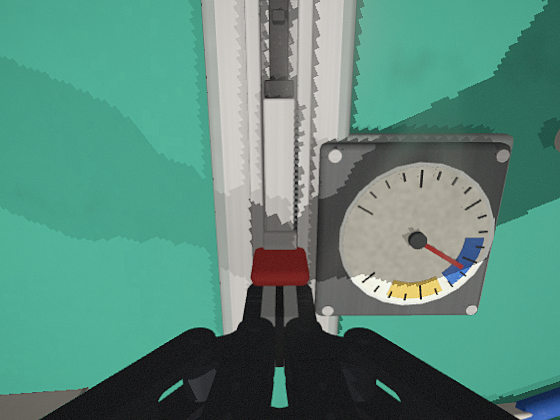

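View pics/scene7c.png

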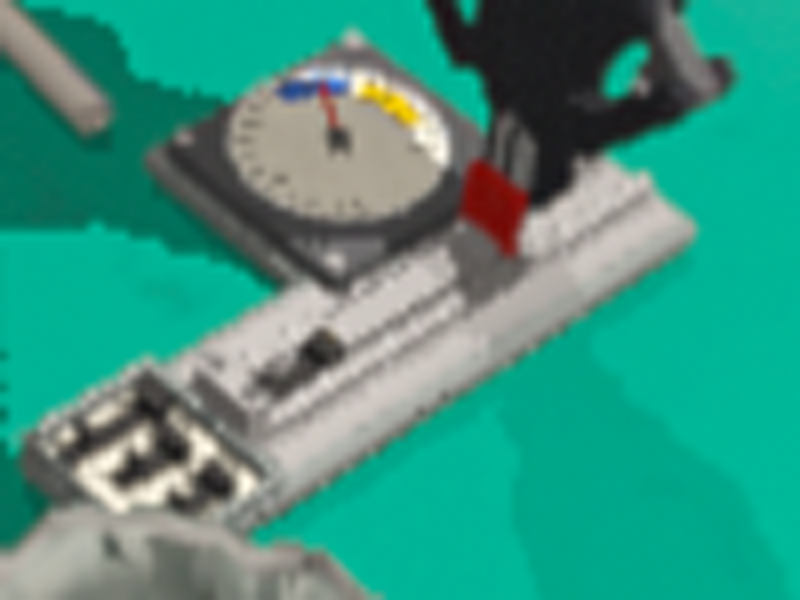

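servo_tool(
  series=[
    [0.5,0,0,0,0,0],
    [1,0,0,0,0,0],
    [1,0,0,0,0,0],
    [1,0,0,0,0,0],
    [1,0,0,0,0,0],
  ],
)

```text
t: 9.33
position: [0.4299, -0.3061, 0.0394]
tool_rot: [2.635, 1.707, -0.005]
ft_force: [-4.3, -6.6, -0.5]
gripper_width: -0.0003
```

servo_tool(
  series=[
    [-5,0,0,0,0,0],
    [-15,0,0,0,0,0],
    [-30,0,0,0,0,0],
    [-30,0,-15,0,0,0],
    [-30,0,-40,0,0,0],
    [-30,0,-70,0,0,0],
    [-30,0,-100,0,0,0],
    [-30,0,-120,0,0,0],
  ],
)

```text
t: 10.0
position: [0.4193, -0.3327, 0.1621]
tool_rot: [2.634, 1.708, 0.003]
ft_force: [0.1, 0.1, -0.1]
gripper_width: 0.0001
```

Run:
```python
from h import *
s=r.observe();print({k:np.round(v,3).tolist() for k,v in s.items()})
for n in['wrist','top','scene']:
    c=r.capture(n);cv2.imwrite(f'pics/{n}8.png',c['img'])
    for b in ['blue_bin','yellow_bin','gauge_anvil','clip_a']:
        for m in r.mark_of(n,b)[:4]:
            print(n,b,round(m['confidence'],2),np.round(px_of(m['at'])),at_z(c,px_of(m['at']),0. if 'bin' in b else .012,s).round(4))
a=cv2.imread('pics/scene8.png')[200:275,280:380];cv2.imwrite('pics/scene8c.png',cv2.resize(a,(800,600),interpolation=cv2.INTER_CUBIC))
a=cv2.imread('pics/top8.png')[125:305,120:360];cv2.imwrite('pics/top8c.png',cv2.resize(a,(800,600),interpolation=cv2.INTER_CUBIC))
```

```text
{'t': 10.0, 'qpos': [-0.79, 0.33, -0.191, 1.047, 0.002, 1.201], 'qvel': [0.002, -0.156, 0.392, 0.548, -0.001, 0.001], 'tau': [0.061, -41.37, 23.877, -0.259, 0.004, -0.0], 'position': [0.419, -0.333, 0.162], 'tool_rot': [2.634, 1.708, 0.003], 'ft_force': [0.087, 0.094, -0.057], 'wrist_torque': [0.014, -0.034, 0.028], 'gripper_width': 0.0}
wrist clip_a 0.59 [275.  26.] [ 0.4707 -0.2113  0.012 ]
top blue_bin 0.84 [160. 199.] [0.6194 0.0475 0.    ]
top yellow_bin 0.64 [232. 195.] [ 0.6336 -0.1229  0.    ]
top gauge_anvil 0.89 [260. 262.] [ 0.4766 -0.1936  0.012 ]
top gauge_anvil 0.33 [290. 262.] [ 0.4796 -0.26    0.012 ]
top clip_a 0.51 [242. 261.] [ 0.4793 -0.153   0.012 ]
top clip_a 0.47 [248. 253.] [ 0.4968 -0.1655  0.012 ]
top clip_a 0.42 [252. 251.] [ 0.5028 -0.1747  0.012 ]
top clip_a 0.4 [268. 261.] [ 0.4802 -0.2112  0.012 ]
scene blue_bin 0.56 [203. 308.] [0.6202 0.0548 0.    ]
scene yellow_bin 0.93 [238. 250.] [ 0.6413 -0.1252 -0.    ]
scene yellow_bin 0.37 [307. 250.] [ 0.4892 -0.2057  0.    ]
scene gauge_anvil 0.78 [312. 248.] [ 0.4789 -0.2083  0.012 ]
scene gauge_anvil 0.67 [277. 202.] [ 0.6328 -0.3201  0.012 ]
scene clip_a 0.55 [312. 243.] [ 0.4836 -0.2245  0.012 ]
scene clip_a 0.55 [298. 258.] [ 0.4933 -0.1624  0.012 ]
scene clip_a 0.54 [294. 254.] [ 0.5082 -0.169   0.012 ]
scene clip_a 0.5 [303. 262.] [ 0.4783 -0.1575  0.012 ]
```

View pics/wrist8.png

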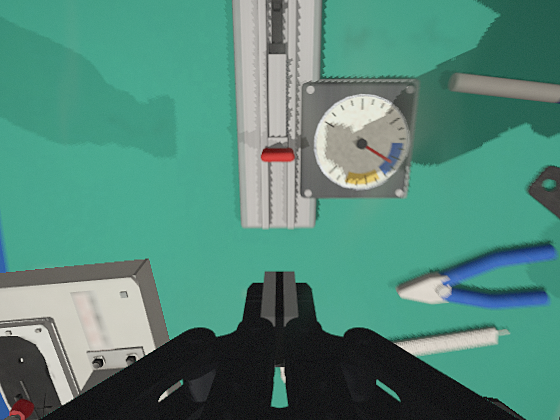

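View pics/top8c.png

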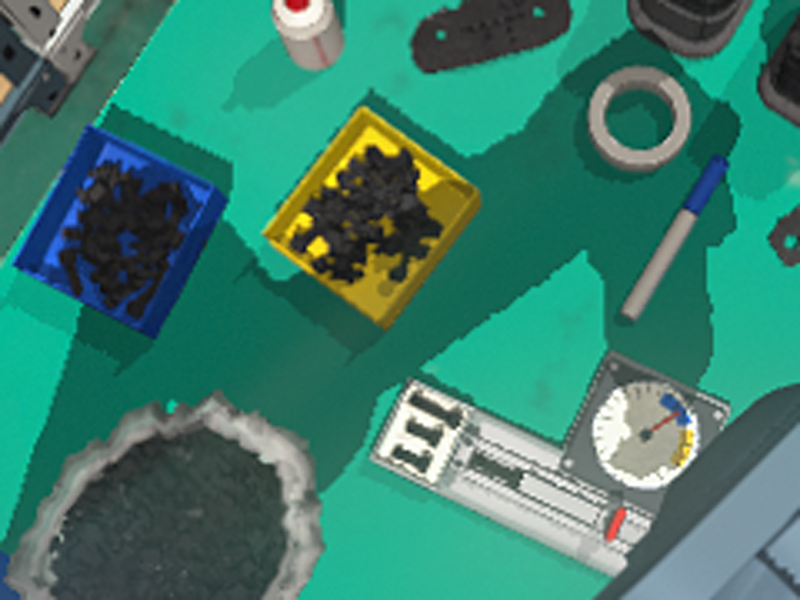

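Run:
```python
from h import *
s=r.observe();c=r.capture('top')
f=lambda x,y,z:at_z(c,(x/3.3333+120-.4,y/3.3333+125-.4),z)
q=[f(*p,.058) for p in [(90,127),(228,195),(155,337),(15,263)]]
for p in q:print(p.round(4))
print(np.mean(q,0), np.linalg.norm(q[0]-q[1]),np.linalg.norm(q[1]-q[2]))
b=r.capture('scene')
# bag far/near rim: triangulate centre
o1,d1=ray(c,(171,291));o2,d2=ray(b,(304,304))
A=np.c_[d1,-d2];t=np.linalg.lstsq(A,o2-o1,rcond=None)[0];print('bag',o1+d1*t[0],o2+d2*t[1])
T=R.from_rotvec(s['tool_rot']).as_matrix();B=np.array([.619,.05,.118]);print(s['position'],T.T@(B-s['position']))
```

```text
[0.6912 0.0695 0.058 ]
[ 0.646  -0.0286  0.058 ]
[0.549  0.0149 0.058 ]
[0.5963 0.1142 0.058 ]
[0.62064004 0.04249501 0.058     ] 0.10795590849883868 0.10630462425128478
bag [ 0.40727176 -0.00816129  0.07709126] [ 0.41080926 -0.00711169  0.07725793]
[ 0.41830871 -0.33189439  0.15906014] [0.43053059 0.02755624 0.04111349]
```

View pics/scene8.png

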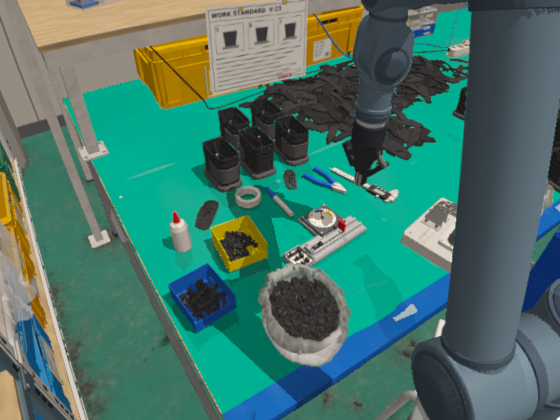

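```bash
python3 - <<'E'
from h import *
c=r.capture('top')
for p in [(139,150),(120,160),(105,185),(130,145),(80,270)]:
    print(p,[at_z(c,p,z).round(3)[:2].tolist() for z in (0,.15,.25,.4,.6)])
s=r.observe();T=R.from_rotvec(s['tool_rot']).as_matrix();print(T.T@(np.array([.62,.045,.118])-s['position']))
E
python3 - <<'E'
import cv2
a=cv2.imread('pics/top8.png')[80:290,0:280];cv2.imwrite('pics/top8d.png',cv2.resize(a,(784,588),interpolation=cv2.INTER_CUBIC))
E
```

```text
(139, 150) [[0.737, 0.108], [0.694, 0.061], [0.666, 0.029], [0.623, -0.019], [0.566, -0.082]]
(120, 160) [[0.712, 0.153], [0.672, 0.099], [0.646, 0.064], [0.607, 0.01], [0.554, -0.062]]
(105, 185) [[0.65, 0.185], [0.619, 0.127], [0.598, 0.088], [0.567, 0.03], [0.526, -0.048]]
(130, 145) [[0.75, 0.132], [0.705, 0.081], [0.675, 0.047], [0.631, -0.004], [0.571, -0.072]]
(80, 270) [[0.445, 0.231], [0.443, 0.166], [0.441, 0.123], [0.438, 0.059], [0.435, -0.027]]
[0.42645364 0.03031705 0.04128009]
```

View pics/top8d.png

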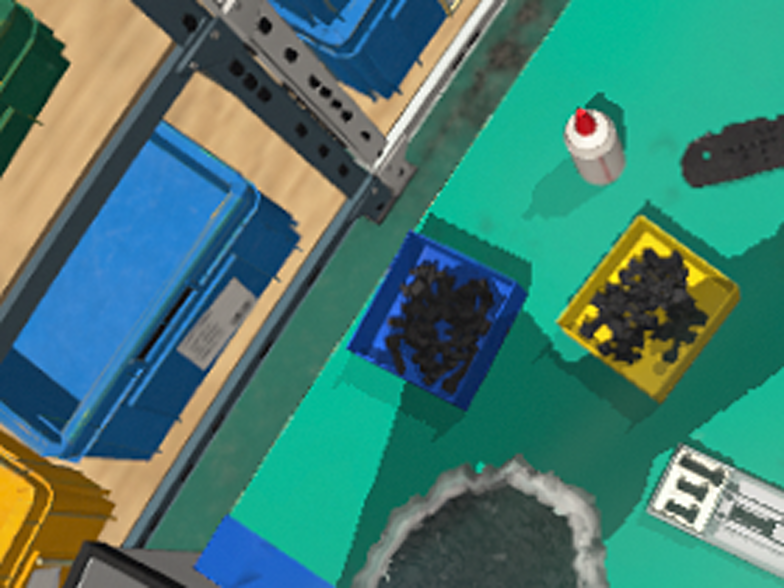

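servo_tool(
  series=[
    [10,0,-20,0,0,0],
    [30,2,-40,0,0,0],
    [60,4,-60,0,0,0],
    [95,7,-60,0,0,0],
    [130,9,-60,0,0,0],
    [165,12,-60,0,0,0],
    [200,14,-60,0,0,0],
    [235,17,-60,0,0,0],
  ],
)

```text
t: 11.57
position: [0.5303, -0.1227, 0.2196]
tool_rot: [2.635, 1.709, 0.0]
ft_force: [-0.7, -0.6, 0.2]
gripper_width: -0.0002
```

servo_tool(
  series=[
    [35,2,0,0,0,0],
    [70,5,0,0,0,0],
    [105,7,0,0,0,0],
    [140,10,0,0,0,0],
    [170,12,0,0,0,0],
    [191,13,0,0,0,0],
    [191,13,0,0,0,0],
    [191,13,0,0,0,0],
  ],
)

```text
t: 12.23
position: [0.6197, 0.0458, 0.2189]
tool_rot: [2.634, 1.712, -0.001]
ft_force: [-0.4, 0.6, 0.1]
gripper_width: -0.0003
```

Run:
```python
from h import *
s=r.observe();print({k:np.round(v,3).tolist() for k,v in s.items()})
for n in['wrist','top','scene']:
    c=r.capture(n);cv2.imwrite(f'pics/{n}9.png',c['img'])
    for m in r.mark_of(n,'blue_bin')[:2]:
        print(n,round(m['confidence'],2),np.round(px_of(m['at'])),at_z(c,px_of(m['at']),0.,s).round(4))
T=R.from_rotvec(s['tool_rot']).as_matrix();print(T.T@(np.array([.62,.046,.118])-s['position']))
```

```text
{'t': 12.233, 'qpos': [-0.028, 0.481, 0.187, 1.277, -0.0, 1.96], 'qvel': [-0.037, -0.017, -0.025, 0.002, -0.008, -0.002], 'tau': [1.315, -50.907, 27.319, -0.085, 0.12, 0.026], 'position': [0.62, 0.046, 0.219], 'tool_rot': [2.634, 1.712, -0.001], 'ft_force': [-0.379, 0.566, 0.098], 'wrist_torque': [-0.069, 0.007, 0.005], 'gripper_width': -0.0}
wrist 0.82 [282. 177.] [0.6239 0.0491 0.    ]
top 0.91 [162. 201.] [0.6153 0.0417 0.    ]
[0.00037501 0.00014133 0.10094894]
```

View pics/wrist9.png

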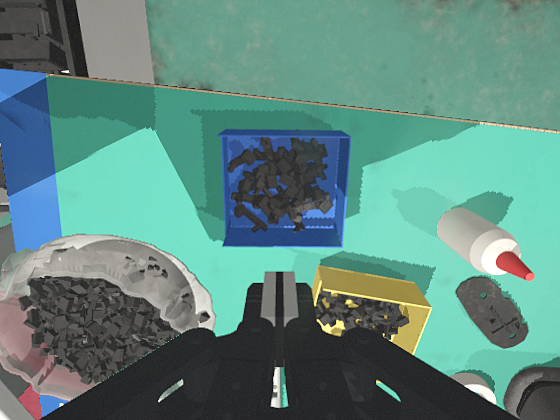

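View pics/scene9.png

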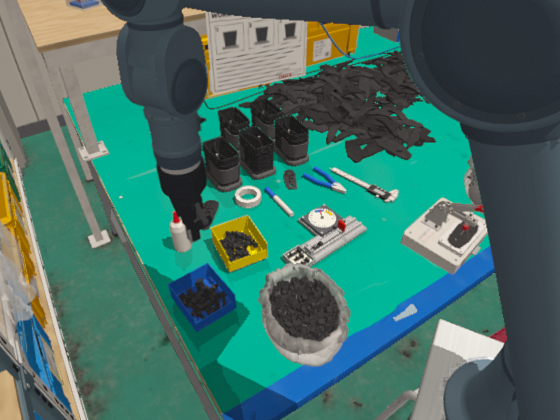

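servo_tool(
  series=[
    [0,0,15,0,0,0],
    [0,0,35,0,0,0],
    [0,0,60,0,0,0],
    [0,0,80,0,0,0],
    [0,0,92,0,0,0],
    [0,0,100,0,0,0],
    [0,0,100,0,0,0],
    [0,0,100,0,0,0],
  ],
)

```text
t: 13.2
position: [0.6194, 0.0443, 0.1195]
tool_rot: [-2.636, -1.709, 0.0]
ft_force: [0.2, -0.9, 0.7]
gripper_width: 0.0001
```

servo_tool(
  series=[
    [0,0,0,0,0,0],
    [0,0,0,0,0,0],
    [0,0,0,0,0,0],
    [0,0,0,0,0,0],
    [0,0,0,0,0,0],
    [0,0,0,0,0,0],
    [0,0,0,0,0,0],
    [0,0,0,0,0,0],
  ],
)

```text
t: 13.87
position: [0.6194, 0.0448, 0.1193]
tool_rot: [2.636, 1.71, -0.0]
ft_force: [-0.1, 0.3, 0.3]
gripper_width: -0.0001
```

Run:
```python
from h import *
s=r.observe();print({k:np.round(v,3).tolist() for k,v in s.items()})
for n in['wrist','top','scene']:
    c=r.capture(n);cv2.imwrite(f'pics/{n}10.png',c['img'])
    for m in r.mark_of(n,'blue_bin')[:2]:
        print(n,round(m['confidence'],2),np.round(px_of(m['at'])),at_z(c,px_of(m['at']),0.,s).round(4))
a=cv2.imread('pics/scene10.png')[190:310,165:375];cv2.imwrite('pics/scene10c.png',cv2.resize(a,(798,456),interpolation=cv2.INTER_CUBIC))
```

```text
{'t': 13.867, 'qpos': [-0.03, 0.526, -0.002, 1.043, -0.0, 1.961], 'qvel': [-0.0, 0.0, -0.001, 0.002, 0.002, -0.001], 'tau': [0.002, -52.008, 25.651, 0.0, -0.0, -0.0], 'position': [0.619, 0.045, 0.119], 'tool_rot': [2.636, 1.71, -0.0], 'ft_force': [-0.097, 0.325, 0.303], 'wrist_torque': [-0.009, 0.009, 0.029], 'gripper_width': -0.0}
wrist 0.79 [286. 207.] [0.6258 0.0464 0.    ]
top 0.67 [161. 200.] [0.6169 0.0454 0.    ]
top 0.47 [315. 160.] [ 0.7229 -0.3147  0.    ]
scene 0.89 [205. 305.] [0.6217 0.0462 0.    ]
```

View pics/scene10c.png

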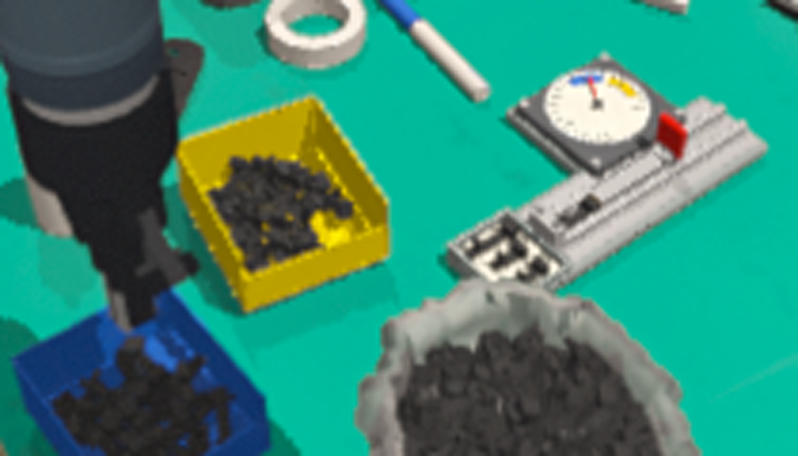

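View pics/wrist10.png

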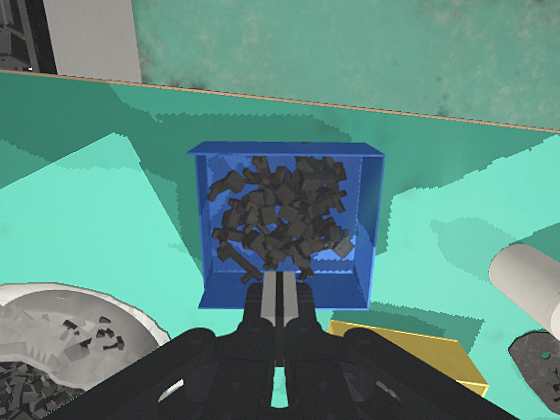

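All three cameras place the bin within about 7 mm of the fingertips. The needle is still in the blue field. I'll hold for more than two seconds and then hand in.

servo_tool(
  series=[
    [0,0,0,0,0,0],
    [0,0,0,0,0,0],
    [0,0,0,0,0,0],
    [0,0,0,0,0,0],
    [0,0,0,0,0,0],
    [0,0,0,0,0,0],
    [0,0,0,0,0,0],
    [0,0,0,0,0,0],
  ],
)

```text
t: 14.83
position: [0.6195, 0.0447, 0.1193]
tool_rot: [2.636, 1.709, -0.0]
ft_force: [-0.3, 0.6, 0.3]
gripper_width: -0.0002
```

servo_tool(
  series=[
    [0,0,0,0,0,0],
    [0,0,0,0,0,0],
    [0,0,0,0,0,0],
    [0,0,0,0,0,0],
    [0,0,0,0,0,0],
    [0,0,0,0,0,0],
    [0,0,0,0,0,0],
    [0,0,0,0,0,0],
  ],
)

```text
t: 15.5
position: [0.6195, 0.0447, 0.1193]
tool_rot: [2.636, 1.709, -0.0]
ft_force: [-0.2, -0.4, 0.9]
gripper_width: 0.0003
```

servo_tool(
  series=[
    [0,0,0,0,0,0],
    [0,0,0,0,0,0],
    [0,0,0,0,0,0],
    [0,0,0,0,0,0],
    [0,0,0,0,0,0],
    [0,0,0,0,0,0],
    [0,0,0,0,0,0],
    [0,0,0,0,0,0],
  ],
)

```text
t: 16.17
position: [0.6195, 0.0447, 0.1193]
tool_rot: [2.636, 1.709, 0.0]
ft_force: [0.0, -0.3, 0.3]
gripper_width: -0.0001
```

```bash
python3 -c "
from bench import r
s=r.observe();print(s['t'],s['position'],s['ft_force']);print(r.job_done())"
```

```text
16.1667 [0.61950254 0.04473715 0.11929858] [ 0.00458023 -0.32240663  0.25142833]
the job is handed in; nothing more can be done
None
```

I pushed the slide gently by its red tab until it stopped firmly on the clip. The wrist force read about 8 N at most. The needle stands in the blue field, so it is a long clip. I then held the closed fingertips still over the middle of the blue bin for more than two seconds and handed the job in at 16.2 s, still pointing.

- **Gauge:** after I backed off, the wrist and top pictures still showed the needle in blue. The clip looked closed against the anvil. A last scene picture from the pointing pose also showed the needle in blue.
- **Pointing:** the tool held at (0.6195, 0.0447, 0.119) with no contact force, fingertips about 5 cm over the rim. The three cameras put the bin's middle within about 7 mm of that. An early scene-camera estimate was about 12 mm off, still inside the 28 mm limit.
- **Not checked directly:** clip-to-anvil contact was judged only from the firm stop, the needle and the pictures.

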